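Sort the piled airway kit back into its trays

ROBOT

A 6-joint arm with a two-finger parallel gripper is mounted at the origin on the work surface. World frame = base frame: x ahead of the robot, y to its left, z up, the work surface at z = 0. Lengths are in m, angles in rad, forces in N, time in s.
With the tool pointing down it reaches from about 0.275 to 0.85 m from the base axis. Payload 19 kg.
Tool frame: the origin (TCP) lies at the very end of the fingers, on their centre line; the grasp point (between the pads) lies 19 mm behind it (manip.grasp_offset is the distance from the TCP to the grasp point, in m); z points along the fingers, y is the line along which they close (so a half turn about z gives the same grasp; the last joint's range is limited). The gripper opens to 85 mm and grips with 20 to 120 N. Pads are 22 mm wide; open, the fingers measure 114 mm over their backs; the gripper's body (76 mm by 85 mm) begins 54 mm behind the grasp point. The pads swing forward as they close: fully open they stand 13 mm farther back than shut.
Start: joints at [-1.34, 0.15, 1.437, -0, 1.554, -0.134], TCP at [0.205, -0.537, 0.231] pointing down, gripper open.
Joint ranges: [-2.8, 2.8], [-0.68, 2.1], [0.12, 2.68], [-1.39, 4.53], [0.16, 2.79], [-2.81, 2.81]. Speed limits (rad/s): [1.89, 1.89, 2.22, 3.01, 3.01, 3.01].

INTERFACE

Orientations are given as a unit quaternion [w, x, y, z].
In Python, from workcell import manip gives the robot as it stands. The module is installed in compiled form; this text tells all that it offers. Calls block until the motion is done:
- manip.move_to(position, orientation): joint-space move of the TCP to a pose.
- manip.move_l(position, attitude=None, speed=0.15, max_force=None): straight line of the TCP; attitude=None keeps the orientation; speed is the mean speed in m/s. With max_force (N) it stops when the force on the tool has changed by that much, and returns True; else False.
- manip.move_joints(angles): joint-space move.
- manip.gripper_to(opening, squeeze=None): opening from 0.0 (shut) to 1.0 (fully open); squeeze is the grip in N (None keeps the last); returns when the fingers have stopped.
- manip.hold(seconds).
- manip.solve_ik(position, orientation): joint angles nearest the present ones, or None.
- manip.read_state(): the state.
- manip.grab_frame(name): name is "side" or "top" or "wrist"; returns a dict with "frame" (384x512x3 uint8, red, green, blue), "vfov" (degrees; the focal length in pixels is half the picture's height over the tangent of half this angle, whatever the lens; pixels are square), "cx", "cy" (the principal point, pixels), "rvec" (rotation vector, rad) and "tvec" (3), from world to camera coordinates, as OpenCV has them. Camera axes: x right, y down, z forward; pixel columns grow to the right and rows downward; lengths in m; the calibration is good to about 2 mm. A picture is of the moment at which its call begins. There is no depth.
A pose or a line that the arm cannot do raises manip.Unreachable and nothing moves.
- manip.sign_off(): hands the job in; it is judged then, once.
Trained networks look in the newest picture that a camera, given by its name, has taken for a name from the list of things; names that differ only in an ending like _2 or _b are one class to them, and where a whole thing is asked for, a point or a joint stands for the part that bears it (a point fixed in the world has none). Each returns a list of dicts, best first, with "p" (0 to 1); they miss things now and then, are a little off and sometimes report something else, mostly with a low value. They report only what shows in the picture. A call takes as long as a camera call.
- manip.find_in(camera, name): "position" ([x, y, z] in m, in world coordinates, good to about 4 mm: the middle of the surface that is visible of it).
- manip.trace(camera, name): "pixels" (384x512 bool, what is visible of it).
The state is a dict: "time_s": time; "joint_positions": joint angles; "dq": joint speeds; "joint_efforts": joint torques, N m; "ee_pos": TCP position; "ee_rot": TCP orientation; "contact_force": force on the tool from outside, world axes, zero at the start; "ft_torque": the same for the moment, N m; "gripper_width": opening from 0.0 (shut) to 1.0 (fully open); "grip_force": force on a finger pad.
Only numpy, scipy, OpenCV 4.12 (cv2) and the standard library are available. Lean on these libraries where they do the work, as an engineer would, in place of code of your own. Each camera call takes 0.05 s, during which the arm holds its last target. There are 200 camera calls.

TASK

The airway class is over and its kit has been left in one pile. Take the pile apart from the top down and put each piece flat into the cream tray of its own shape and size: first the slim white case into the slim tray, then the round and the square tin into the round and the square tray (either first), and last the dark blade case into the large tray. Keep every piece upright, and do not shift or topple the spray bottle or the white pot.

Things in the scene. Friction and masses are not known exactly. Their poses are not given: they have to be found in the camera images.
- slim_case: white plastic pen-torch case, a slim box 110 x 24 x 26 mm (x, y, z), 50 to 100 g. Starts on top of the pile, lying across both tins along the blade case's length. Origin: centre of its underside; x along its length, z up
- square_tin: closed steel tin 50 x 50 x 38 mm, 110 to 230 g. Starts on the blade case, next to the round tin, partly under the slim case; which of the two ends of the blade case each tin has varies. Origin: centre of its underside; x and y square to its sides, its x roughly along the blade case's length at the start, z up
- round_tin: closed round steel tin, diameter 50 mm, 38 mm high, 95 to 200 g. Starts on the blade case, next to the square tin (14 mm or so between them), partly under the slim case. Origin: centre of its underside, z up
- blade_case: dark grey plastic case 150 x 62 x 34 mm (x, y, z), 240 to 490 g, the bottom of the pile, standing on the table. The tins stand on its flat top, about 34 mm either side of its middle along x, and the fingers that take a tin across the case's width must stay above this top. Origin: centre of its underside; x along its length, z up
- slim_tray: shallow cream plastic tray fixed to the table, a slim rectangle 134 x 48 mm outside, 128 x 42 mm inside (x, y), for the slim case; floor 3 mm thick, rim 8 mm high over the table and 3 mm thick, leaving 9 mm of play on every side of its thing. Origin: centre of its underside on the table, z up, x along its length
- square_tray: shallow cream plastic tray fixed to the table, square, 74 x 74 mm outside, 68 x 68 mm inside, for the square tin; floor 3 mm thick, rim 8 mm high over the table and 3 mm thick, leaving 9 mm of play on every side of its thing. Origin: centre of its underside on the table, z up, x and y square to its sides
- round_tray: shallow cream plastic tray fixed to the table, round, 74 mm outside, 68 mm inside, for the round tin; floor 3 mm thick, rim 8 mm high over the table and 3 mm thick, leaving 9 mm of play on every side of its thing. Origin: centre of its underside on the table, z up
- blade_tray: shallow cream plastic tray fixed to the table, a large rectangle 174 x 86 mm outside, 168 x 80 mm inside (x, y), for the blade case; floor 3 mm thick, rim 8 mm high over the table and 3 mm thick, leaving 9 mm of play on every side of its thing. Origin: centre of its underside on the table, z up, x along its length
- spray: bystander to be left alone: aluminium spray bottle with a white top, diameter 36 mm, 110 mm high, standing loose beyond the trays. Origin: centre of its underside, z up
- pot: bystander to be left alone: small white plastic pot, diameter 47 mm, 40 mm high, standing loose beyond the trays. Origin: centre of its underside, z up

How it is judged:
On the way, in this order (a step that is already met when the one before it is completed fails the run):
1. the slim case lies in the slim tray, flat on its floor (horizontal distance between slim_case and slim_tray below 0.015 m and z of slim_case in the frame of slim_tray below 0.0045 m and angle between slim_case's own z axis and vertical below 0.06 rad), for 0.2 s.
2. both tins stand in their own trays, flat on their floors (horizontal distance between square_tin and square_tray below 0.015 m and z of square_tin in the frame of square_tray below 0.0045 m and angle between each of square_tin, round_tin's own z axis and vertical below 0.06 rad and horizontal distance between round_tin and round_tray below 0.015 m and z of round_tin in the frame of round_tray below 0.0045 m), for 0.2 s.
3. the blade case lies in the large tray, flat on its floor (horizontal distance between blade_case and blade_tray below 0.015 m and z of blade_case in the frame of blade_tray below 0.0045 m and angle between blade_case's own z axis and vertical below 0.06 rad), for 0.2 s.
At the end, for the whole second after the job is handed in: All four pieces rest in their own trays: each upright (within 0.06 rad), its centre within 15 mm of the tray's centre and its underside on the tray's floor (within 1.5 mm), not moving (all of step 1 and all of step 2 and all of step 3 and linear speed of each of slim_case, square_tin, round_tin, blade_case below 0.02 m/s); the robot touches nothing.
It fails at once if a piece of the kit is tipped over (more than 0.7 rad) (angle between any of slim_case, square_tin, round_tin, blade_case's own z axis and vertical above 0.7 rad).
It fails at once if the spray bottle or the white pot is shifted by more than 25 mm or toppled (distance of any of spray, pot from where it was at the start of the episode above 0.025 m or angle between any of spray, pot's own z axis and vertical above 0.5 rad).
It also fails if it takes over 120 s, if anything falls off the work surface, if the arm or the gripper's body presses on something with over 40 N, if the wrist force passes 120 N, or if a joint passes its speed limit or range.

## Working session

There is one attempt and no reset: what is moved stays moved. The work goes in short steps, each a Python script; the robot and the scene stay as the last script left them, time stands still between calls to the robot, and variables do not carry over. Pictures are saved under pics/ and viewed, at most 14 in all, crops included, and the job is handed in when it is done.

```bash
mkdir -p pics; python3 - <<'E'
from workcell import manip
import cv2,numpy as np
for c in ["top","side"]:
    f=manip.grab_frame(c)
    cv2.imwrite(f"pics/{c}0.png",f["frame"][:,:,::-1])
    print(c,f["vfov"],f["cx"],f["cy"],f["rvec"],f["tvec"])
    for n in "slim_case square_tin round_tin blade_case slim_tray square_tray round_tray blade_tray spray pot".split():
        print(n,[(np.round(d["position"],3),round(d["p"],2)) for d in manip.find_in(c,n)[:2]])
print(manip.read_state())
E
```

```text
top 42.0697684377655 250.1917271792999 197.6019047671786 [ 2.19919161 -2.18136799  0.05352151] [0.00674719 0.58469957 1.53850766]
slim_case [(array([ 0.625, -0.181,  0.1  ]), 0.7), (array([ 0.657, -0.163,  0.076]), 0.27)]
square_tin [(array([ 0.655, -0.162,  0.073]), 0.73)]
round_tin [(array([ 0.58 , -0.166,  0.07 ]), 0.64)]
blade_case [(array([ 0.61 , -0.165,  0.033]), 0.55)]
slim_tray [(array([ 0.512, -0.01 ,  0.007]), 0.77)]
square_tray [(array([ 0.542, -0.369,  0.002]), 0.63), (array([0.546, 0.38 , 0.007]), 0.45)]
round_tray [(array([0.561, 0.159, 0.008]), 0.77)]
blade_tray [(array([0.544, 0.381, 0.003]), 0.6)]
spray [(array([0.561, 0.162, 0.01 ]), 0.44)]
pot [(array([0.694, 0.343, 0.038]), 0.69)]
side 46.53306715808601 261.29839760114936 189.17953253269928 [ 2.3007392  -0.0411381   0.04392705] [-0.61182623  0.07363676  1.21245927]
slim_case [(array([ 0.625, -0.187,  0.097]), 0.6)]
square_tin [(array([ 0.658, -0.201,  0.056]), 0.86)]
round_tin [(array([ 0.582, -0.198,  0.06 ]), 0.84)]
blade_case [(array([ 0.619, -0.212,  0.034]), 0.55), (array([0.695, 0.326, 0.031]), 0.38)]
slim_
[... 373 characters left out ...]
ay([-1.34000393e+00,  1.50511141e-01,  1.43737405e+00, -2.96950181e-06,
        1.55378433e+00, -1.34019760e-01]), 'dq': array([-1.10728925e-03,  1.82570467e-05,  6.30346461e-04,  6.04224395e-04,
       -4.96016888e-04,  1.58467702e-03]), 'joint_efforts': array([-4.34709073e-04, -7.12803912e+01, -5.71050024e+01, -1.61431069e-05,
        1.71885538e-03, -1.48596860e-05]), 'ee_pos': array([ 0.20511164, -0.53715715,  0.23127314]), 'ee_rot': array([-3.83194075e-05,  9.83410081e-01,  1.81396281e-01, -3.34185794e-06]), 'contact_force': array([-0.873311  ,  0.80469743, -0.10031753]), 'ft_torque': array([-0.00774523,  0.04105477,  0.00218662]), 'grip_force': 0.0, 'gripper_width': 1.0015110834926746}
```

```bash
cat > h.py <<'E'
from workcell import manip
import cv2,numpy as np
H=dict(slim_case=.098,square_tin=.072,round_tin=.072,blade_case=.034,slim_tray=.008,square_tray=.008,round_tray=.008,blade_tray=.008)
def unproj(f,uv,z):
    R,_=cv2.Rodrigues(np.array(f["rvec"])); t=np.array(f["tvec"]).ravel()
    fl=f["frame"].shape[0]/2/np.tan(np.radians(f["vfov"])/2)
    uv=np.asarray(uv,float).reshape(-1,2)
    d=np.c_[(uv[:,0]-f["cx"])/fl,(uv[:,1]-f["cy"])/fl,np.ones(len(uv))]@R
    c=-R.T@t
    return c+d*((z-c[2])/d[:,2])[:,None]
def rect(cam,name,z=None,f=None):
    """centre, sizes (long, short), angle of the long side in world, from the traced outline put on plane z"""
    f=f or manip.grab_frame(cam)
    out=[]
    for d in manip.trace(cam,name)[:2]:
        cs,_=cv2.findContours(d["pixels"].astype(np.uint8),cv2.RETR_EXTERNAL,cv2.CHAIN_APPROX_NONE)
        if not cs: continue
        p=unproj(f,max(cs,key=cv2.contourArea),H[name] if z is None else z)[:,:2]
        (c,(w,h),a)=cv2.minAreaRect((p*1000).astype(np.float32))
        if w<h: w,h,a=h,w,a+90
        out.append((round(d["p"],2),np.round(np.array(c)/1000,4),np.round([w,h],1),round((a+90)%180-90,1)))
    return out
E
python3 - <<'E'
from h import *
for c in ["top"]:
    f=manip.grab_frame(c)
    for n in H: print(c,n,rect(c,n,f=f))
E
```

```text
top slim_case [(0.67, array([ 0.6263, -0.1764]), array([105. ,  25.4]), -4.0)]
top square_tin []
top round_tin [(0.59, array([ 0.5801, -0.1598]), array([36.2, 15.4]), 24.6), (0.45, array([ 0.5429, -0.3537]), array([71.2, 70.9]), -71.7)]
top blade_case [(0.76, array([ 0.6056, -0.1756]), array([123.2,  61.4]), 0.2)]
top slim_tray [(0.75, array([ 0.5143, -0.008 ]), array([132.3,  48.1]), -12.1)]
top square_tray [(0.66, array([ 0.5448, -0.366 ]), array([76. , 74.3]), 19.8)]
top round_tray [(0.57, array([0.5638, 0.1654]), array([75.2, 75.2]), -89.5)]
top blade_tray [(0.87, array([0.5462, 0.3807]), array([177.3,  91.6]), -21.6)]
```

View pics/top0.png

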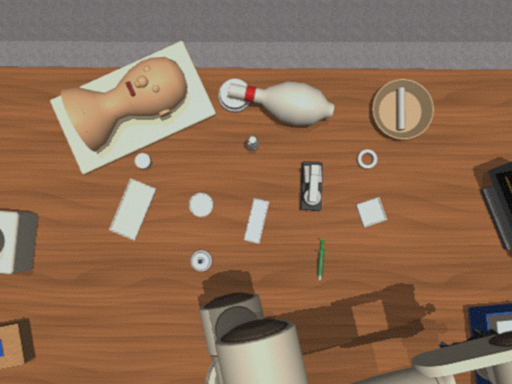

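View pics/side0.png

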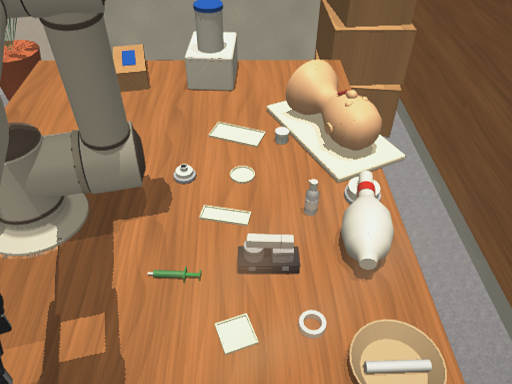

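```bash
cat >> h.py <<'E'
def down(deg):  # tool x along deg, closing line square to it
    a=np.radians(deg)/2
    return [0.,float(np.cos(a)),float(np.sin(a)),0.]
E
python3 - <<'E'
from h import *
manip.move_to([0.55,-0.172,0.34],down(0))
print(manip.read_state()["joint_positions"])
f=manip.grab_frame("wrist")
cv2.imwrite("pics/w1.png",cv2.resize(f["frame"][:,:,::-1],(768,576)))
R,_=cv2.Rodrigues(np.array(f["rvec"])); print(-R.T@np.array(f["tvec"]),R[2])
for n in ["slim_case","square_tin","round_tin","blade_case","slim_tray"]:
    print(n,rect("wrist",n,f=f),[(np.round(d["position"],3),round(d["p"],2)) for d in manip.find_in("wrist",n)[:1]])
E
```

```text
[-4.37984685e-01  1.41811859e-01  1.23162192e+00 -1.72161969e-04
  1.76855306e+00  1.13345969e+00]
[ 0.62683142 -0.17240771  0.48150572] [-0.30127886  0.00141432 -0.95353503]
slim_case [(0.64, array([ 0.6223, -0.1778]), array([107.9,  24.6]), -3.9)] [(array([ 0.623, -0.178,  0.097]), 0.75)]
square_tin [] [(array([ 0.653, -0.165,  0.073]), 0.94)]
round_tin [] [(array([ 0.582, -0.185,  0.072]), 0.72)]
blade_case [(0.86, array([ 0.6805, -0.1893]), array([74. , 41.8]), 53.9)] [(array([ 0.617, -0.182,  0.035]), 0.56)]
slim_tray [(0.87, array([ 0.512 , -0.0097]), array([136.2,  51.1]), -13.1), (0.23, array([ 0.62  , -0.1796]), array([159.1,  68.3]), -3.0)] [(array([ 0.509, -0.009,  0.006]), 0.64)]
```

View pics/w1.png

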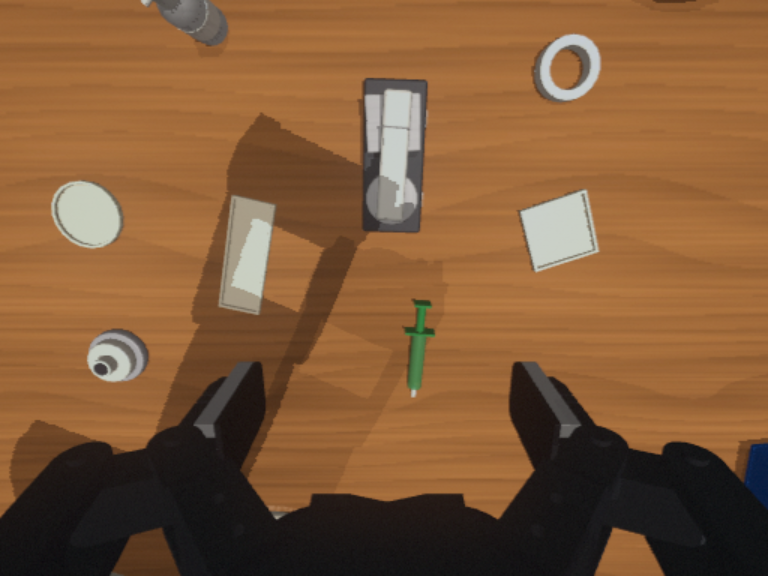

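```bash
cat >> h.py <<'E'
def pose(x,y,z,deg):
    """hover move; of the two half-turn-equal grasps takes the one with the last joint nearest"""
    j=manip.read_state()["joint_positions"]
    best=None
    for d in (deg,deg+180):
        q=manip.solve_ik([x,y,z],down(d))
        if q is not None and abs(q[5])<2.7 and (best is None or abs(q[5]-j[5])<best[0]): best=(abs(q[5]-j[5]),d)
    manip.move_to([x,y,z],down(best[1]))
def pick(x,y,deg,z,opening,squeeze,hover=0.2,dz=None):
    pose(x,y,hover,deg); manip.gripper_to(opening)
    hit=manip.move_l([x,y,z],speed=.08,max_force=15)
    manip.gripper_to(0.,squeeze)
    s=manip.read_state(); print("grasp",hit,"z",s["ee_pos"].round(4),"w",round(s["gripper_width"],3),"F",s["grip_force"].round(1),"t",s["time_s"])
    manip.move_l([x,y,z+.02],speed=.05); manip.move_l([x,y,hover],speed=.15)
    s=manip.read_state(); print("lift w",round(s["gripper_width"],3),"F",s["grip_force"].round(1))
def place(x,y,deg,z,opening,hover=0.2):
    """z: expected TCP height with the piece on the tray's floor"""
    pose(x,y,hover,deg); manip.move_l([x,y,z+.02],speed=.15)
    hit=manip.move_l([x,y,z-.006],speed=.02,max_force=5)
    s=manip.read_state(); print("place",hit,"z",s["ee_pos"].round(4),"expected",z)
    manip.gripper_to(opening); manip.hold(.3); manip.move_l([x,y,hover],speed=.12)
    print("t",manip.read_state()["time_s"])
E
python3 - <<'E'
from h import *
pick(.6235,-.1775,-3.9,.080,.6,30)
place(.5135,-.009,-12.5,.080-.069,.6)
manip.move_to([0.55,-0.172,0.34],down(0))
f=manip.grab_frame("wrist")
cv2.imwrite("pics/w2.png",cv2.resize(f["frame"][:,:,::-1],(768,576)))
for n,z in [("slim_case",.029),("slim_tray",.008),("square_tin",.072),("round_tin",.072),("square_tray",.008),("round_tray",.008),("blade_case",.034)]:
    print(n,rect("wrist",n,z,f=f))
f=manip.grab_frame("top")
for n,z in [("slim_case",.029),("square_tin",.072),("round_tin",.072),("blade_case",.034)]:
    print(n,rect("top",n,z,f=f))
E
```

```text
Traceback (most recent call last):
  File "h.py", line 38, in pick
    s=manip.read_state(); print("grasp",hit,"z",s["ee_pos"].round(4),"w",round(s["gripper_width"],3),"F",s["grip_force"].round(1),"t",s["time_s"])
                                                                                                         ^^^^^^^^^^^^^^^^^^^^^
AttributeError: 'float' object has no attribute 'round'
```

```bash
sed -i 's/s\["grip_force"\].round(1)/round(s["grip_force"],1)/g' h.py
cat > s1.py <<'E'
from h import *
s=manip.read_state(); print(s["ee_pos"],s["gripper_width"],s["grip_force"],s["time_s"])
if s["gripper_width"]<.1: raise SystemExit("empty")
manip.move_l([.6235,-.1775,.10],speed=.05); manip.move_l([.6235,-.1775,.2])
print(manip.read_state()["gripper_width"])
place(.5135,-.009,-12.5,.080-.069,.6)
manip.move_to([0.55,-0.172,0.34],down(0))
f=manip.grab_frame("wrist")
cv2.imwrite("pics/w2.png",cv2.resize(f["frame"][:,:,::-1],(768,576)))
for n,z in [("slim_case",.029),("slim_tray",.008),("square_tin",.072),("round_tin",.072),("square_tray",.008),("round_tray",.008),("blade_case",.034)]:
    print(n,rect("wrist",n,z,f=f))
f=manip.grab_frame("top")
for n,z in [("slim_case",.029),("square_tin",.072),("round_tin",.072),("blade_case",.034)]:
    print(n,rect("top",n,z,f=f))
E
python3 s1.py
```

```text
[ 0.62366728 -0.17758107  0.08041591] 0.27262575447597437 30.420196652412415 7.0833
0.27367754173882936
place True z [ 0.5134 -0.009   0.0112] expected 0.010999999999999996
t 13.875
slim_case [(0.91, array([ 0.5148, -0.0115]), array([113.9,  29.8]), -13.7)]
slim_tray [(0.61, array([ 0.5124, -0.0096]), array([135.6,  50.1]), -13.1)]
square_tin [(0.86, array([ 0.6521, -0.177 ]), array([49.8, 49.4]), -88.5)]
round_tin [(0.84, array([ 0.5851, -0.1759]), array([50. , 49.3]), -44.6)]
square_tray [(0.85, array([ 0.5419, -0.3656]), array([75.4, 75.4]), 19.1), (0.62, array([ 0.579 , -0.1763]), array([55.9, 55.6]), 44.8)]
round_tray [(0.64, array([0.5611, 0.1637]), array([79.1, 75.5]), -51.6)]
blade_case [(0.76, array([ 0.5901, -0.1776]), array([86.8, 62.5]), -2.3), (0.59, array([0.5645, 0.1444]), array([76.1, 67.7]), 89.9)]
slim_case [(0.55, array([ 0.5148, -0.0083]), array([108.9,  24.7]), -12.5)]
square_tin [(0.42, array([ 0.6586, -0.1621]), array([39.4, 24.1]), 0.1)]
round_tin []
blade_case [(0.62, array([ 0.6908, -0.1707]), array([41.2, 12. ]), -83.8)]
```

View pics/w2.png

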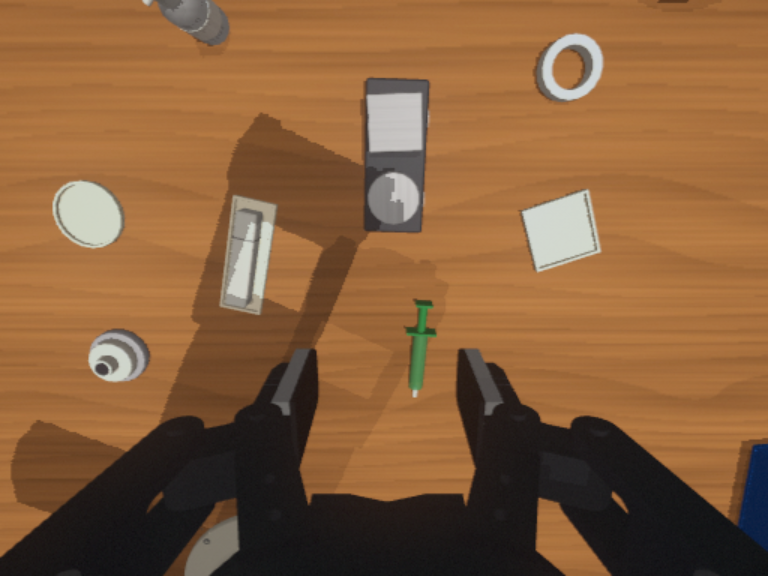

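```bash
cat > s2.py <<'E'
from h import *
pick(.652,-.177,1.5,.044,.9,45)
place(.543,-.366,19.4,.044-.031,.85)
pick(.5845,-.176,-2,.044,.9,45)
place(.5625,.1645,0,.044-.031,.85)
f=manip.grab_frame("top")
for n,z in [("square_tin",.041),("round_tin",.041),("blade_case",.034),("blade_tray",.008)]: print("top",n,rect("top",n,z,f=f))
manip.move_to([0.55,-0.172,0.34],down(0))
f=manip.grab_frame("wrist")
cv2.imwrite("pics/w3.png",cv2.resize(f["frame"][:,:,::-1],(768,576)))
for n,z in [("slim_case",.029),("square_tin",.041),("round_tin",.041),("blade_case",.034)]: print(n,rect("wrist",n,z,f=f))
f=manip.grab_frame("top")
for n,z in [("blade_case",.034),("blade_tray",.008),("pot",.04)]: print("top",n,rect("top",n,z,f=f))
E
python3 s2.py
```

```text
grasp False z [ 0.6522 -0.1771  0.0444] w 0.574 F 47.9 t 18.9667
lift w 0.582 F 47.2
place True z [ 0.5429 -0.3659  0.0134] expected 0.012999999999999998
t 26.0083
grasp False z [ 0.5846 -0.176   0.0444] w 0.571 F 46.8 t 29.5
lift w 0.569 F 46.6
place True z [0.5624 0.1645 0.0135] expected 0.012999999999999998
t 36.95
top square_tin [(0.62, array([ 0.5446, -0.3598]), array([58.1, 52.8]), -69.7)]
top round_tin []
top blade_case [(0.87, array([ 0.622 , -0.1771]), array([148.8,  62.9]), -1.9)]
top blade_tray [(0.57, array([0.5463, 0.3808]), array([174.4,  94.5]), -22.8)]
slim_case [(0.79, array([ 0.5145, -0.0117]), array([112.8,  29.5]), -12.4)]
square_tin [(0.96, array([ 0.5466, -0.357 ]), array([61.4, 60.9]), -70.2)]
round_tin [(0.94, array([0.5657, 0.1531]), array([72.6, 48.2]), -82.0)]
blade_case [(0.73, array([ 0.6204, -0.1776]), array([148.9,  63.4]), -1.7)]
top blade_case [(0.58, array([ 0.6655, -0.1548]), array([80.5, 31.4]), -27.5)]
top blade_tray [(0.67, array([0.5462, 0.3792]), array([173.8,  88.9]), -21.6)]
top pot [(0.49, array([0.6937, 0.3427]), array([50. , 41.3]), 63.9)]
```

View pics/w3.png

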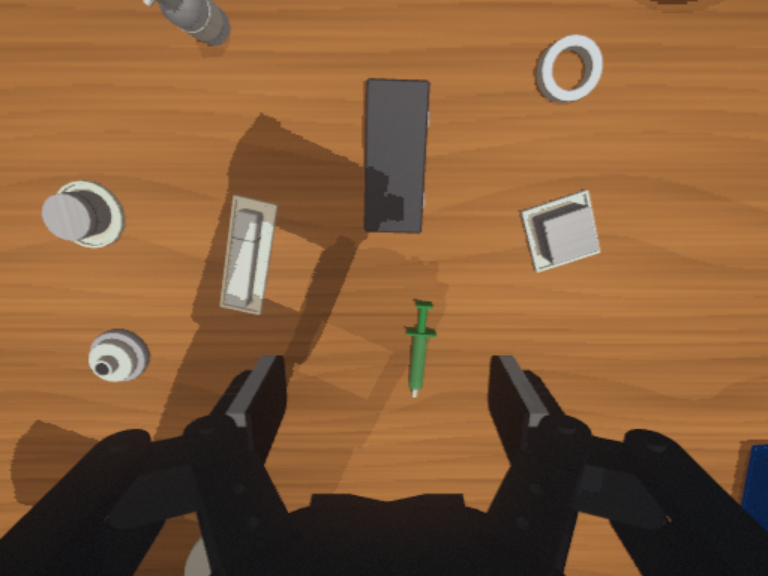

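```bash
cat > s3.py <<'E'
from h import *
pose(.47,.37,.34,-22)
f=manip.grab_frame("wrist")
r=rect("wrist","blade_tray",f=f); print(r, rect("wrist","round_tin",.041,f=f))
print([(n,np.round(manip.find_in("wrist",n)[0]["position"],3)) for n in ("blade_tray","pot")])
x,y,a=.546,.380,-22.
if r and abs(r[0][1]-[x,y]).max()<.008: x,y=(r[0][1]+[x,y])/2
pick(.621,-.1775,-1.8,.009,1.,70)
place(float(x),float(y),a,.012,.95)
pose(.47,.37,.34,-22)
f=manip.grab_frame("wrist"); cv2.imwrite("pics/w4.png",f["frame"][:,:,::-1])
print(rect("wrist","blade_case",.037,f=f),manip.read_state()["contact_force"])
manip.move_to([0.35,-0.2,0.34],down(0))
f=manip.grab_frame("side"); cv2.imwrite("pics/side1.png",f["frame"][:,:,::-1])
E
python3 s3.py
```

```text
[(0.62, array([0.5453, 0.3805]), array([173.8,  85.8]), -21.9)] []
[('blade_tray', array([0.555, 0.379, 0.002])), ('pot', array([0.676, 0.346, 0.039]))]
grasp False z [ 0.6213 -0.1776  0.0096] w 0.71 F 77.1 t 46.525
lift w 0.712 F 76.1
place True z [0.5456 0.3802 0.0126] expected 0.012
t 54.9333
[(0.89, array([0.5453, 0.3805]), array([147. ,  62.8]), -22.0)] [ 1.11443347 -0.1331653  -0.70387974]
```

View pics/w4.png

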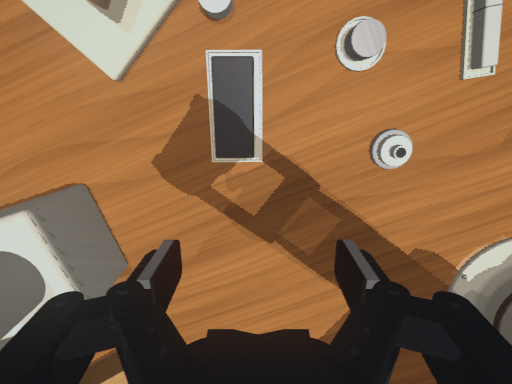

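View pics/side1.png

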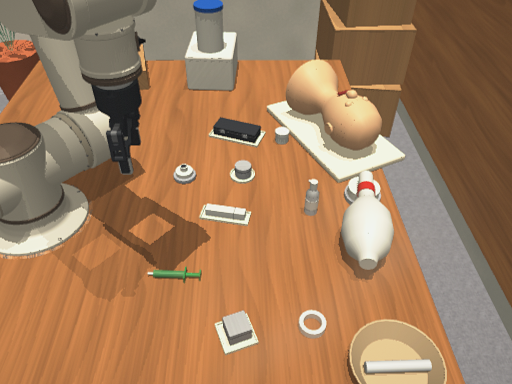

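The blade case lies centred in its tray (235,105 in the wrist view). The side view shows all four pieces in their trays: blade (237,130), round (242,171), slim (226,213) and square (237,328). The spray (312,197) and pot (282,134) have not moved.

```bash
python3 -c "
from workcell import manip
print(manip.sign_off())"
```

```text
the job is handed in; nothing more can be done
None
```

All four pieces are flat in their own trays, placed in the required order, with the spray bottle and pot left in place; I've handed the job in at about 55 s on the robot's clock, but the sign-off returned no verdict.

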